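# Unscrew the tall jar's cap

## Task

Two capped specimen jars stand clamped on the bench. Unscrew the cap of the taller jar, anticlockwise as usual and regripping between twists until it comes free, lift it straight off, and set it down the right way up (open side down) wholly on the square grey mat, then let go.

Things in the scene. Friction and masses are not known exactly. Their poses are not given: they have to be found in the camera images.
- cap_center (a point): Centre of the tall jar's white ribbed screw cap, 56 mm diameter, 34 mm high, open below; on its axis (z, up), half-way up: 17 mm below its top. It is stiff (under 0.4 N m), turns at the same height and stays where a twist leaves it. Anticlockwise from above it comes free after 1.9 rad (108 degrees), popping up about 2 mm; a stop follows at 2.4 rad. Mass about 60 g. Lift it straight up 35 mm, then carry it
- cap_mark (a point): A point on the cap at the height of cap_center, 20 mm from the axis along the cap's x axis, under the raised grey pointer rib on the cap's top; it goes round as the cap turns
- tall_jar: The taller of two clear glass jars, fixed in an aluminium holder 94x94 mm; jar 66 mm diameter up to 71 mm above the bench, cap underside 85 mm and top 119 mm above it. Origin on the bench under the jar's axis; x points where the cap's pointer starts; z up. The short jar looks alike, but its cap's top is only 84 mm up
- mat: Square grey mat fixed flat on the bench, 130x130 mm, 4 mm thick; origin at the centre of its underside, x and y along its sides
Things that resemble listed ones, but are neither listed nor needed, are in the scene too. Of the things that look like the mat, the smaller one is meant.

How it is judged:
On the way, in this order (a step that is already met when the one before it is completed fails the run):
1. the cap is turned anticlockwise by more than about 1.75 rad (100 degrees) while still on the jar (x of cap_mark in the frame of tall_jar below -0.0036 m and z of cap_center in the frame of tall_jar below 0.108 m and horizontal distance between cap_center and tall_jar below 0.008 m), for 0.1 s.
2. the cap is lifted clear, its centre more than 30 mm above its place and still over the jar (z of cap_center in the frame of tall_jar above 0.13 m and horizontal distance between cap_center and tall_jar below 0.03 m).
At the end, for the whole second after the job is handed in: the cap stands open side down (within 10 degrees) at rest on the mat, wholly on it: its centre within 38 mm of the mat's centre along each side of the mat (x of cap_center in the frame of mat between -0.038 and 0.038 m and y of cap_center in the frame of mat between -0.038 and 0.038 m and z of cap_center in the frame of mat between 0.016 and 0.025 m and angle between cap_center's own z axis and vertical below 0.17 rad and linear speed of cap below 0.02 m/s); the robot touches nothing.
It also fails if it takes over 48 s, if anything falls off the work surface, if the arm or the gripper's body presses on something with over 40 N, if the wrist force passes 120 N, or if a joint passes its speed limit or range.

## Robot

A 6-joint arm with a two-finger parallel gripper is mounted at the origin on a cart in front of the work surface, level with it; the furniture and walls round the work are solid. World frame = base frame: x ahead of the robot, y to its left, z up, the work surface at z = 0. Lengths are in m, angles in rad, forces in N, time in s.
With the tool pointing down it reaches from about 0.3 to 0.825 m from the base axis. Payload 5.4 kg.
Tool frame: the origin (TCP) lies at the very end of the fingers, on their centre line; the grasp point (between the pads) lies 19 mm behind it; z points along the fingers, x is the direction in which the jaws open and shut, and the axes are right-handed (so a half turn about z gives the same grasp; the last joint's range is limited). The gripper opens to 92 mm and grips with 3 to 60 N. Pads are 20 mm wide; open, the fingers measure 128 mm over their backs; the gripper's body (75 mm by 189 mm) begins 69 mm behind the grasp point.
Start: joints at [0.901, 0.158, 1.597, -0, 1.386, -0.21], TCP at [0.255, 0.515, 0.215] pointing down, gripper open.
Joint ranges: [-2.91, 2.91], [-0.94, 2.29], [0.18, 2.7], [-1.29, 4.43], [0.17, 2.64], [-3, 3]. Speed limits (rad/s): [2.57, 2.57, 3.14, 3.14, 3.14, 3.14].

## Interface

Orientations are given as a rotation vector (axis times angle).
In Python, from workcell import bot gives the robot as it stands. Calls block until the motion is done:
- bot.goto(position, orientation): joint-space move of the TCP to a pose.
- bot.line_to(position, rot=None, max_speed=0.15): straight line of the TCP; rot=None keeps the orientation; max_speed is the mean speed in m/s.
- bot.set_joints(angles): joint-space move.
- bot.set_gripper(opening, newtons=None): opening from 0.0 (shut) to 1.0 (fully open); newtons is the grip in N (None keeps the last); returns when the fingers have stopped.
- bot.hold(seconds).
- bot.inverse_kinematics(position, orientation): joint angles nearest the present ones, or None.
- bot.read_camera(name): name is "side" or "top" or "wrist"; returns a dict with "pixels" (384x512x3 uint8, blue, green, red), "fx", "fy", "cx", "cy" (pixels), "R" (3x3) and "t" (3): a world point X has camera coordinates R X + t. Camera axes: x right, y down, z forward; pixel columns grow to the right and rows downward; lengths in m; the calibration is good to about 2 mm. A picture is of the moment at which its call begins. There is no depth.
A pose or a line that the arm cannot do raises bot.MotionError and nothing moves.
- bot.job_done(): hands the job in, once; it reports no verdict.
Readings, each from a call of its own:
- bot.current_clock(): time.
- bot.current_joints(): joint angles.
- bot.current_joint_vel(): joint speeds.
- bot.current_effort(): joint torques, N m.
- bot.current_ee_pos(): TCP position.
- bot.current_tool_rot(): TCP orientation.
- bot.current_contact_force(): force on the tool from outside, world axes, zero at the start.
- bot.current_ft_torque(): the same for the moment, N m.
- bot.current_opening(): opening from 0.0 (shut) to 1.0 (fully open).
Only numpy, scipy, OpenCV 4.12 (cv2) and the standard library are available. Lean on these libraries where they do the work, as an engineer would, in place of code of your own. Each camera call takes 0.05 s, during which the arm holds its last target.

## Working session

There is one attempt and no reset: what is moved stays moved. The work goes in short steps, each a Python script; the robot and the scene stay as the last script left them, time stands still between calls to the robot, and variables do not carry over. Pictures are saved under pics/ and viewed, and the job is handed in when it is done.

```bash
mkdir -p pics; ls; python3 - <<'E'
from workcell import bot
import cv2,numpy as np
print(bot.current_clock(),bot.current_ee_pos(),bot.current_tool_rot(),bot.current_opening())
for n in ["side","top","wrist"]:
    c=bot.read_camera(n); cv2.imwrite(f"pics/{n}0.png",c["pixels"])
    np.savez(f"pics/{n}0.npz",**c)
    print(n,c["fx"],c["cx"],c["cy"],np.round(c["R"],3).tolist(),np.round(c["t"],3), np.round(-np.array(c["R"]).T@c["t"],3))
E
```

```text
pics
0.0 [0.25479342 0.51478573 0.21364292] [ 2.66869852  1.65644186 -0.00267861] 0.9975718414158933
side 495.51479897885486 255.741725046242 189.83999303507446 [[0.999, -0.033, -0.009], [-0.026, -0.548, -0.836], [0.023, 0.836, -0.549]] [-0.507 -0.051  1.769] [ 0.465 -1.523  0.924]
top 447.3995752450853 261.9091911159185 201.47334878421418 [[0.02, -1.0, 0.001], [-0.981, -0.019, -0.195], [0.195, 0.003, -0.981]] [-0.224  0.506  1.522] [ 0.204 -0.219  1.592]
wrist 287.5243317635523 261.40863236506823 192.35983828032107 [[0.444, 0.896, -0.003], [0.863, -0.427, 0.27], [0.24, -0.122, -0.963]] [-0.574 -0.03   0.392] [0.187 0.549 0.384]
```

View pics/side0.png

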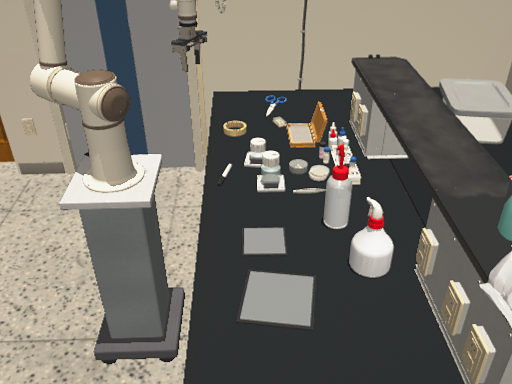

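View pics/top0.png

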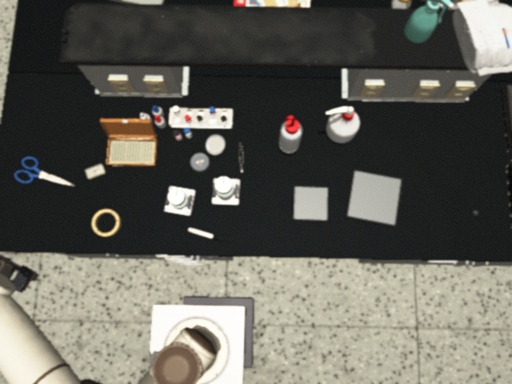

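View pics/wrist0.png

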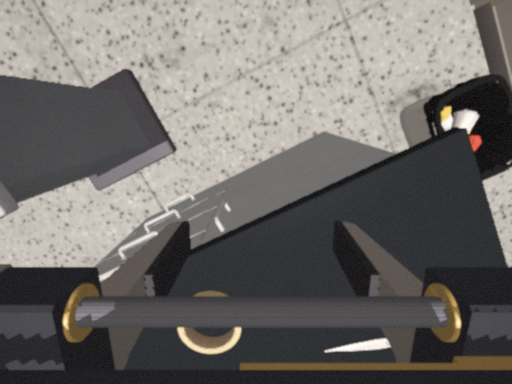

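The top view shows two jars, at (180,200) and (226,190), and two grey mats: the small one at (311,203) and a large one at (375,197). In the side view the same jars are at (258,150) and (270,165). I'll enlarge these areas.

```bash
python3 - <<'E'
import cv2,numpy as np
s=cv2.imread("pics/side0.png")[125:200,235:305]; t=cv2.imread("pics/top0.png")[165:230,155:255]
s=cv2.resize(s,None,fx=7,fy=7,interpolation=cv2.INTER_CUBIC)
t=cv2.resize(t,None,fx=7,fy=7,interpolation=cv2.INTER_CUBIC)
cv2.imwrite("pics/s_crop.png",s);cv2.imwrite("pics/t_crop.png",t)
E
```

```text
(no output)
```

View pics/s_crop.png

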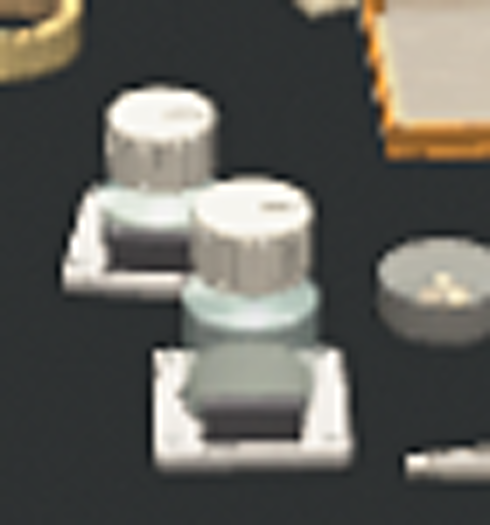

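View pics/t_crop.png

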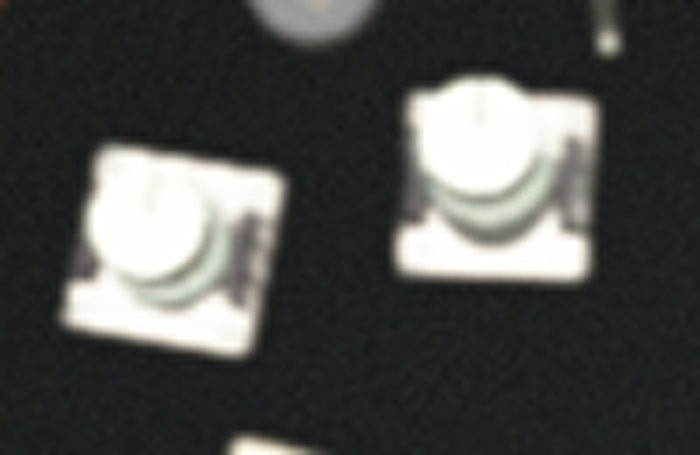

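Both crops agree. The near/right jar, side (271,155) and top (223,185), is the taller one: its neck and glass show, and its cap is shifted further from its holder. The other, side (258,145) and top (177,198), is the short jar. Of the mats, the smaller is at top (311,203). Both pointers point roughly along world +x. Now triangulating.

```bash
cat > h.py <<'E'
import cv2,numpy as np
from scipy.spatial.transform import Rotation as Rn
def ray(c,u,v):
    R=np.array(c["R"]);t=np.array(c["t"])
    d=R.T@np.array([(u-c["cx"])/c["fx"],(v-c["cy"])/c["fy"],1.]); return -R.T@t,d/np.linalg.norm(d)
def plane(c,u,v,z):
    o,d=ray(c,u,v); return o+d*(z-o[2])/d[2]
def proj(c,X):
    p=np.array(c["R"])@X+np.array(c["t"]); return c["fx"]*p[0]/p[2]+c["cx"],c["fy"]*p[1]/p[2]+c["cy"]
def tri(l):
    A=np.zeros((3,3));b=np.zeros(3)
    for o,d in l:
        M=np.eye(3)-np.outer(d,d);A+=M;b+=M@o
    return np.linalg.solve(A,b)
def down(yaw): # tool x at yaw, pointing down
    c,s=np.cos(yaw),np.sin(yaw)
    return Rn.from_matrix(np.array([[c,s,0],[s,-c,0],[0,0,-1.]])).as_rotvec()
E
python3 - <<'E'
from h import *
T=np.load("pics/top0.npz");S=np.load("pics/side0.npz")
pt=(155+(478.5-3)/7,165+(137-3)/7); ps=(235+(252-3)/7,125+(211-3)/7)
print(pt,ps)
print("tri",tri([ray(T,*pt),ray(S,*ps)]),"top@.119",plane(T,*pt,.119),"side@.119",plane(S,*ps,.119))
pt2=(155+147/7,165+(230)/7); ps2=(235+(160-3)/7,125+(112-3)/7)
print("short", tri([ray(T,*pt2),ray(S,*ps2)]))
for n,c,(x0,y0,x1,y1) in [("top",T,(280,175,340,230)),("side",S,(235,220,295,262))]:
    g=cv2.cvtColor(c["pixels"],cv2.COLOR_BGR2GRAY)[y0:y1,x0:x1]
    _,m=cv2.threshold(g,0,255,cv2.THRESH_OTSU)
    k=max(cv2.findContours(m,cv2.RETR_EXTERNAL,cv2.CHAIN_APPROX_NONE)[0],key=cv2.contourArea)
    P=np.array([plane(c,u+x0,v+y0,.004)[:2] for u,v in k[:,0]])
    print(n,"mat",cv2.minAreaRect((P*1000).astype(np.float32)))
from workcell import bot
print(bot.current_tool_rot(), down(0.68))
E
```

```text
(222.92857142857144, 184.14285714285714) (270.57142857142856, 154.71428571428572)
tri [ 0.55470834 -0.08121175  0.11578892] top@.119 [ 0.5538777  -0.08151831  0.119     ] side@.119 [ 0.55441784 -0.08690452  0.119     ]
short [0.5136687  0.08185679 0.08373289]
top mat ((518.54931640625, -389.6706237792969), (119.82781982421875, 121.13333892822266), 89.4997329711914)
side mat ((518.0098266601562, -390.9082336425781), (115.5546875, 120.13507080078125), 87.50890350341797)
[ 2.66886719e+00  1.65648695e+00 -2.08524483e-03] [2.96175113 1.0476806  0.        ]
```

Triangulated heights are 0.116 m and 0.084 m, so the jar at (0.554,-0.081) is the tall one. The mat is at about (0.518,-0.390), within 1.5 mm between views. Next I move above the cap for a wrist view.

```bash
python3 - <<'E'
from h import *
from workcell import bot
bot.goto([0.554,-0.081,0.26],down(0.0))
print(bot.current_clock(),bot.current_ee_pos(),bot.current_tool_rot(),bot.current_joints())
c=bot.read_camera("wrist"); cv2.imwrite("pics/w1.png",c["pixels"]);np.savez("pics/w1.npz",**c)
print(proj(c,[.554,-.081,.119]))
E
```

```text
2.525 [ 0.55403639 -0.08014967  0.25990699] [-3.14131667e+00 -2.07167345e-03  2.25823305e-04] [-3.59644696e-01  9.16311131e-02  1.58071354e+00  2.07991720e-04
  1.46947961e+00 -3.60984740e-01]
(np.float64(261.6686385179817), np.float64(183.3750157570282))
```

View pics/w1.png

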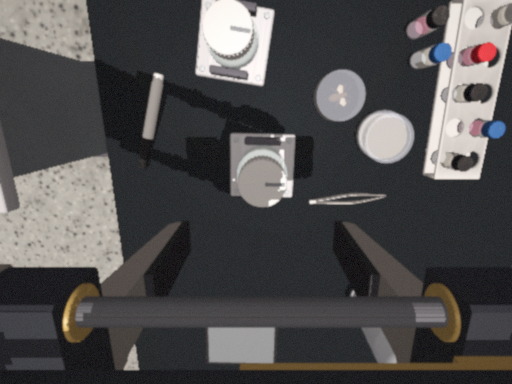

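The wrist view shows the tall cap at about (263,180) with its pointer to the right (+x). The short jar is at (229,28). I'll refine the centre from the cap's top edge.

```bash
python3 - <<'E'
from h import *
c=dict(np.load("pics/w1.npz"));x0,y0=222,125
im=c["pixels"][y0:215,x0:305]
big=cv2.resize(im,None,fx=7,fy=7,interpolation=cv2.INTER_CUBIC)
# projected circles of top rim (r 28) for the guess
col=[(0,0,255),(0,255,0)]
for i,(x,y) in enumerate([(.554,-.081),(.5545,-.082)]):
    pts=[]
    for a in np.linspace(0,2*np.pi,60):
        u,v=proj(c,[x+.028*np.cos(a),y+.028*np.sin(a),.119]); pts.append([(u-x0)*7+3,(v-y0)*7+3])
    if i==0: cv2.polylines(big,[np.int32(pts)],True,col[i],1)
cv2.imwrite("pics/w1c.png",big)
for nm,(u,v) in {"short rib":(241,29)}.items(): pass
print(proj(c,[.554,-.081,.119]),proj(c,[.554,-.081,.0]), -np.array(c["R"]).T@c["t"])
E
```

```text
(np.float64(261.6686385179817), np.float64(183.3750157570282)) (np.float64(261.6477171215679), np.float64(164.4406599924803)) [ 0.55379173 -0.00393572  0.43001803]
```

View pics/w1c.png

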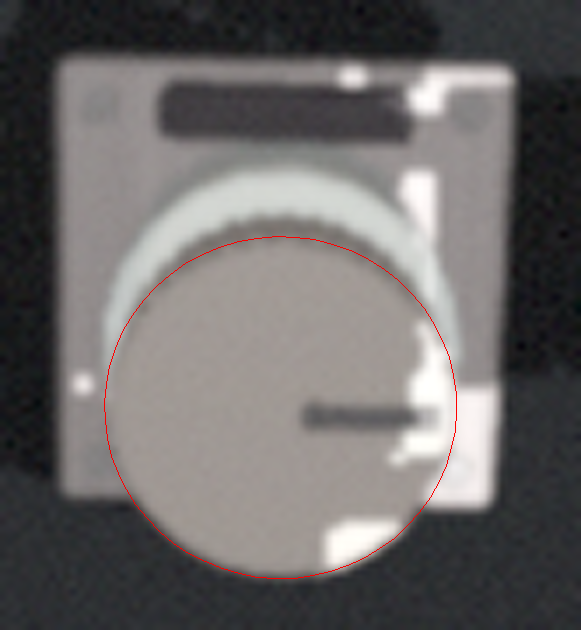

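The 28 mm circle drawn at (0.554,-0.081,0.119) matches the cap rim. I go down and grip gently first, reading the lateral force to check the centring.

```bash
python3 - <<'E'
from h import *
from workcell import bot
P=[0.554,-0.0813]
bot.goto([*P,0.16],down(0.0)); bot.line_to([*P,0.087],max_speed=.1)
f0=bot.current_contact_force();print("f0",f0,bot.current_ft_torque(),bot.current_ee_pos())
bot.set_gripper(0.5,10); bot.hold(.1)
print(bot.current_opening()*92,bot.current_contact_force()-np.array(f0),bot.current_ft_torque(),bot.current_ee_pos(),bot.current_clock())
E
```

```text
f0 [ 0.62776374 -0.42407335 -0.22778518] [-0.04440491  0.10180623  0.02010113] [ 0.55465587 -0.08154965  0.0878131 ]
55.42370206726537 [ 0.90357174 -0.68795878 -0.81805828] [ 0.01387148 -0.24090551 -0.02258705] [ 0.55435649 -0.08132063  0.08713798] 4.675
```

The jaws closed to 55.4 mm with under 1 N of side load, so it's well centred. Now the first twist.

```bash
python3 - <<'E'
from h import *
from workcell import bot
P=[0.554,-0.0813,0.087]
bot.set_gripper(0.4,50); print(bot.current_contact_force(),bot.current_opening()*92)
for y in (.35,.7,1.05):
    bot.goto(P,down(y)); print(y,bot.current_clock(),np.round(bot.current_contact_force(),1),np.round(bot.current_ft_torque(),2),np.round(bot.current_ee_pos(),4),bot.current_joints()[5])
bot.set_gripper(1.0); f=bot.current_contact_force();print(f)
bot.line_to([P[0],P[1],.16],max_speed=.12)
bot.goto([P[0],P[1],.26],down(0.0))
c=bot.read_camera("wrist"); cv2.imwrite("pics/w2.png",c["pixels"]);np.savez("pics/w2.npz",**c)
cv2.imwrite("pics/w2c.png",cv2.resize(c["pixels"][125:215,222:305],None,fx=6,fy=6,interpolation=cv2.INTER_CUBIC))
print(bot.current_clock())
E
```

```text
[3.53533522 0.2352675  0.17208186] 54.85309117511992
0.35 5.3167 [ 0.9 -0.5  1.2] [-0.05 -0.03  0.23] [ 0.5539 -0.0814  0.0871] -0.7088252918391714
0.7 5.7417 [ 0.2 -0.2  2. ] [-0.19  0.03  0.18] [ 0.5539 -0.0815  0.0871] -1.0572334289134862
1.05 6.1667 [ 0.5 -1.7  2.2] [-0.16  0.01  0.21] [ 0.554  -0.0814  0.0871] -1.4066751688933166
[-0.49659727  1.1285678  -0.86103698]
8.65
```

View pics/w2c.png

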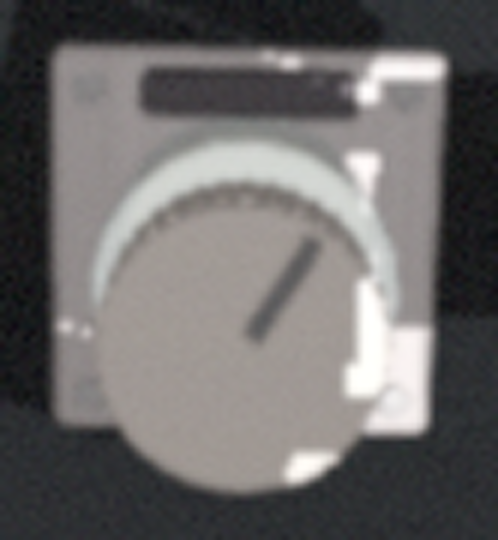

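The pointer has turned about 1.0 rad, matching the commanded 1.05, so there was no slip. Second twist comes next, with a slightly higher grip, then the lift.

```bash
python3 - <<'E'
from h import *
from workcell import bot
P=[0.554,-0.0813,0.092]
bot.goto([*P[:2],.16],down(0.0)); bot.line_to(P,max_speed=.1)
bot.set_gripper(0.4,50); print(bot.current_contact_force(),bot.current_opening()*92)
for y in (.35,.7,.88,1.08):
    bot.goto(P,down(y)); print(y,bot.current_clock(),np.round(bot.current_contact_force(),1),np.round(bot.current_ft_torque(),2),np.round(bot.current_ee_pos(),4))
bot.hold(.4); print(np.round(bot.current_contact_force(),1),np.round(bot.current_ft_torque(),2))
for n in("wrist","side"):
    c=bot.read_camera(n); cv2.imwrite(f"pics/{n}3.png",c["pixels"]);np.savez(f"pics/{n}3.npz",**c)
E
python3 - <<'E'
import cv2
cv2.imwrite("pics/s3c.png",cv2.resize(cv2.imread("pics/side3.png")[100:200,225:325],None,fx=6,fy=6,interpolation=cv2.INTER_CUBIC))
E
```

```text
[-0.67522427 -0.54468441  1.81618855] 55.15126092538186
0.35 11.0417 [-0.8  0.3  1.3] [-0.03  0.03  0.27] [ 0.5542 -0.0814  0.0921]
0.7 11.4667 [-1.   0.4  3.1] [0.03 0.03 0.13] [ 0.5543 -0.0814  0.0923]
0.88 11.7583 [-3.   1.   8.4] [0.19 0.44 0.1 ] [ 0.5546 -0.0815  0.0935]
1.08 12.0667 [-1.2  0.   8.3] [0.12 0.18 0.02] [ 0.5552 -0.0817  0.0937]
[-1.2  0.8  9.2] [0.11 0.2  0.12]
```

View pics/wrist3.png

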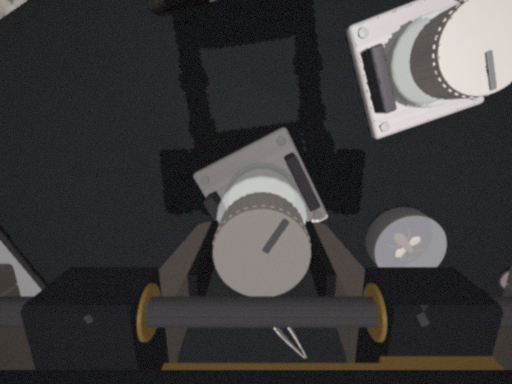

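View pics/s3c.png

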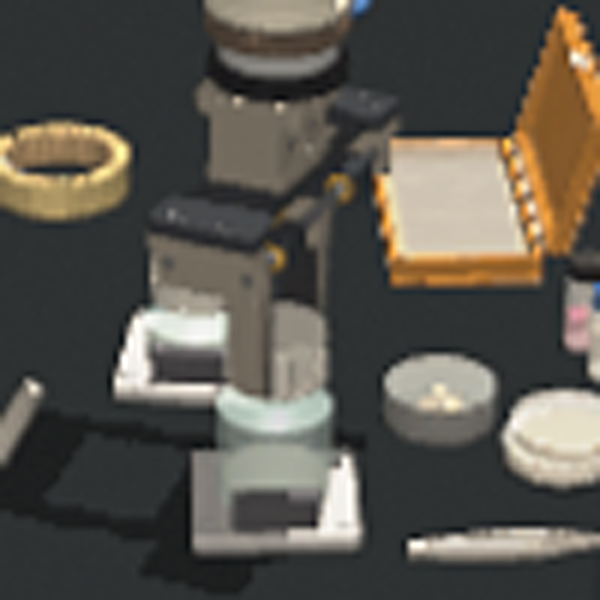

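The torque fell and the tool rose about 1.5 mm, so the cap has popped free. In the wrist view the pointer, (265,250) to (287,222), sits about 0.95 rad from the jaw axis. Adding the 1.08 rad yaw gives roughly 2.0 rad. Now I lift straight up.

```bash
python3 - <<'E'
from h import *
from workcell import bot
bot.line_to([0.554,-0.0813,0.135],max_speed=.06); bot.line_to([0.554,-0.0813,0.165],max_speed=.1)
print(bot.current_clock(),bot.current_ee_pos(),bot.current_opening()*92,bot.current_contact_force())
for n in("wrist","side"):
    c=bot.read_camera(n); cv2.imwrite(f"pics/{n}4.png",c["pixels"]);np.savez(f"pics/{n}4.npz",**c)
cv2.imwrite("pics/s4c.png",cv2.resize(cv2.imread("pics/side4.png")[80:200,225:325],None,fx=5,fy=5,interpolation=cv2.INTER_CUBIC))
E
```

```text
13.8833 [ 0.55417076 -0.081356    0.1652118 ] 55.274869088316926 [ 0.34414207 -0.35528057 -0.89395788]
```

View pics/s4c.png

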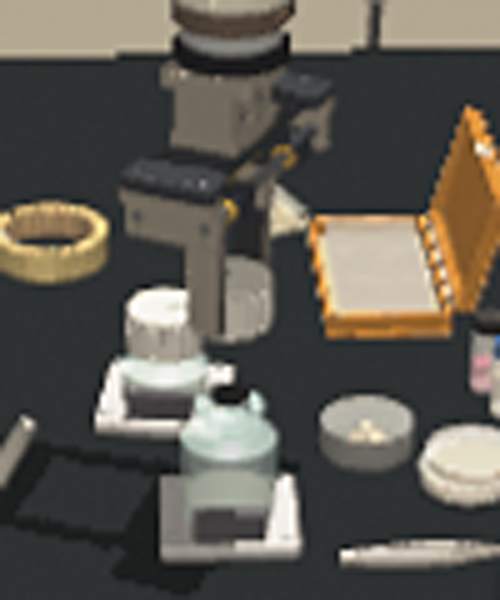

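View pics/wrist4.png

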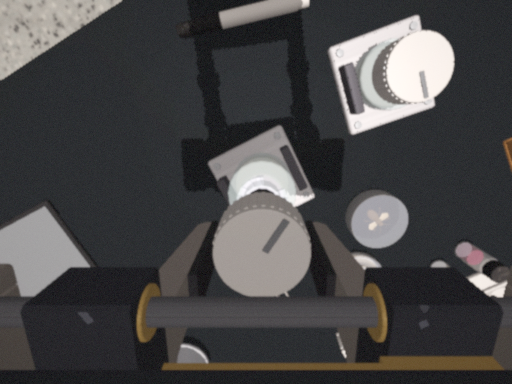

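The cap is lifted clear: the side view shows the bare jar neck at crop (230,395) and the cap in the jaws. Next I carry it to the mat and lower until contact.

```bash
python3 - <<'E'
from h import *
from workcell import bot
M=[0.518,-0.390]
bot.line_to([*M,0.165],max_speed=.15); bot.line_to([*M,0.03],max_speed=.1); bot.hold(.2)
f0=np.array(bot.current_contact_force()); z=.03
print(bot.current_clock(),bot.current_ee_pos(),f0)
z=.018
while z>.0065:
    bot.line_to([*M,z],max_speed=.04); f=np.array(bot.current_contact_force())-f0
    print(round(z,4),bot.current_ee_pos()[2],f.round(1))
    if f[2]>4: break
    z-=.001
print(bot.current_clock())
c=bot.read_camera("side"); cv2.imwrite("pics/s5c.png",cv2.resize(c["pixels"][160:280,205:325],None,fx=5,fy=5,interpolation=cv2.INTER_CUBIC))
E
```

```text
17.9083 [ 0.51825136 -0.39025958  0.0305363 ] [ 0.16949833  0.40684425 -0.89021002]
0.018 0.017403043759164596 [-0.6 -0.2 -0. ]
0.017 0.01710228085846559 [-0.3 -0.4  0.3]
0.016 0.015944057424403996 [ 0.1 -0.   0. ]
0.015 0.014891795842140638 [-0.6  0.   0.2]
0.014 0.013883080556351082 [0.3 0.4 0.6]
0.013 0.012888538824215812 [-0.8 -0.8  0.6]
0.012 0.011878125322094611 [-0.4 -0.1 -0.3]
0.011 0.011003872327226102 [-0.2 -0.5  0.1]
0.01 0.010953561497648059 [-2.3  1.7  6.3]
20.3583
```

View pics/s5c.png

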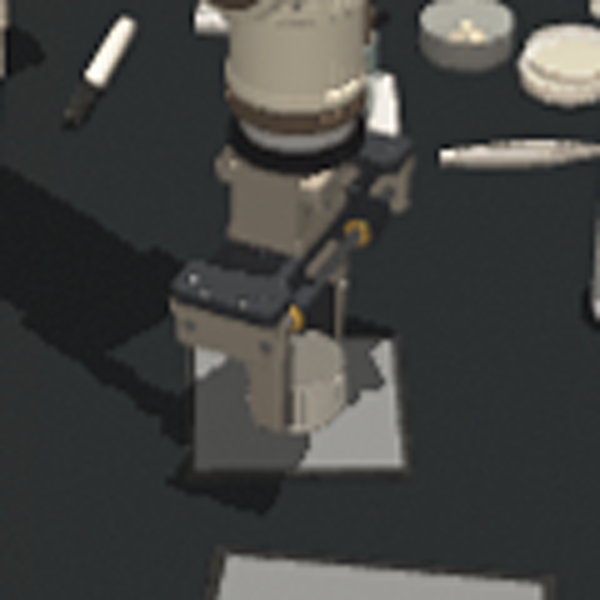

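Contact came at TCP z 0.011, as expected. The cap rests mid-mat at crop (300,380), so I release, retreat and check.

```bash
python3 - <<'E'
from h import *
from workcell import bot
M=[0.518,-0.390]
bot.line_to([*M,.011],max_speed=.04)
bot.set_gripper(1.0); bot.line_to([*M,.08],max_speed=.1); bot.line_to([*M,.2],max_speed=.2); bot.goto([.42,-.1,.3],down(1.0)); bot.hold(.3)
print(bot.current_clock(),bot.current_contact_force())
S=bot.read_camera("side");T=bot.read_camera("top")
a=cv2.resize(S["pixels"][210:270,230:300],None,fx=5,fy=5,interpolation=cv2.INTER_CUBIC)
b=cv2.resize(T["pixels"][170:230,275:345],None,fx=5,fy=5,interpolation=cv2.INTER_CUBIC)
cv2.imwrite("pics/fin.png",np.hstack([a,b]))
np.savez("pics/S6.npz",**S);np.savez("pics/T6.npz",**T)
E
```

```text
24.4667 [-1.02553233  0.22046578  0.71877867]
```

View pics/fin.png

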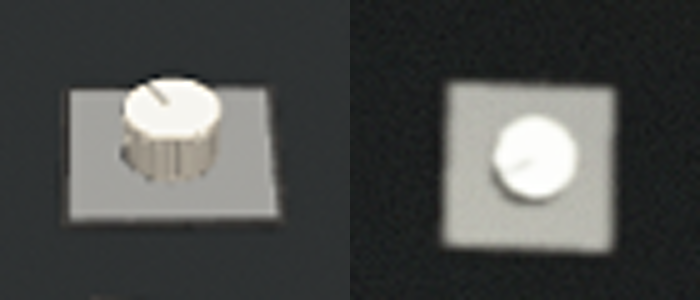

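```bash
python3 - <<'E'
from h import *
from workcell import bot
S=np.load("pics/S6.npz");T=np.load("pics/T6.npz")
pt=(275+183/5,170+155/5);ps=(230+169.5/5,210+106/5)
print(plane(T,*pt,.038),plane(S,*ps,.038),tri([ray(T,*pt),ray(S,*ps)]))
print(bot.current_clock()); bot.job_done()
E
```

```text
[ 0.51798719 -0.39017677  0.038     ] [ 0.51795955 -0.3922772   0.038     ] [ 0.51816552 -0.39034904  0.03651985]
24.5667
the job is handed in; nothing more can be done
```

I unscrewed the tall jar's cap, lifted it straight off and set it upright on the smaller grey mat. I handed the job in at about 24.6 s of the 48 s; it returned no verdict.

- **Unscrewing:** I used two anticlockwise twists of 1.05 and 1.08 rad, regripping between them. The pointer was at about 1.0 rad after the first twist and about 2.0 rad after the second. The torque fell and the tool was pushed up about 1.5 mm, so the cap had popped free. I then lifted it about 70 mm.
- **Placing:** I lowered the cap until it touched the mat with about 6 N, released it and moved the gripper clear.
- **Last check:** The top and side cameras show the cap upright with its centre at about (0.518, -0.390), within about 2 mm of the mat's centre. Its top is at 0.0365 m against the expected 0.038 m, within the calibration error.
- **Disagreement:** My first side-camera position for the cap was about 5 mm off in y from the top camera. The wrist view agreed with the top camera, and the first grip closed with under 1 N of side load.

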